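Read in and fit the missing label holder on the picking rack

ROBOT

A 7-joint arm with a two-finger parallel gripper is mounted at the origin on the work surface; the furniture and walls round the work are solid. World frame = base frame: x ahead of the robot, y to its left, z up, the work surface at z = 0. Lengths are in m, angles in rad, forces in N, time in s.
With the tool pointing down it reaches from about 0.4 to 0.85 m from the base axis. Payload 4.5 kg.
Tool frame: the origin (TCP) lies at the very end of the fingers, on their centre line; the grasp point (between the pads) lies 19 mm behind it (robot.pinch_z is the z of the grasp point in the tool frame, in m); z points along the fingers, y is the line along which they close (so a half turn about z gives the same grasp; the last joint's range is limited). The gripper opens to 85 mm and grips with 20 to 120 N. Pads are 22 mm wide; open, the fingers measure 114 mm over their backs; the gripper's body (76 mm by 85 mm) begins 54 mm behind the grasp point. The pads swing forward as they close: fully open they stand 13 mm farther back than shut.
Start: joints at [1.26, 0.689, -0.195, 1.565, 0.157, 0.902, -0.215], TCP at [0.211, -0.588, 0.231] pointing down, gripper open.
Joint ranges: [-3.01, 3.01], [-0.46, 2.08], [-1.47, 1.51], [0.13, 2.56], [-1, 4.14], [0.04, 2.09], [-2.66, 2.66]. Speed limits (rad/s): [2.57, 2.57, 3.14, 3.14, 3.14, 3.14, 3.14].

INTERFACE

Orientations are given as a unit quaternion [w, x, y, z].
In Python, from workcell import robot, vision, ticket gives the robot as it stands.
- The arm moves only by the shell command python3 -m pendant 'ROWS' [OPENING]. ROWS is JSON, a list of rows, each an object with "delta_pos": the shift along the tool's x, y, z normalised to -1 to 1, where 1 is 0.15 m, a list of three; "dr": the turn, a rotation vector about the tool's x, y, z normalised to -1 to 1, where 1 is 360 degrees, a list of three. A call has 1 to 10 rows; each row is the pose to reach, as a shift and turn from the pose commanded when the call began, along the tool's axes at that moment, turning the shorter way round; what a row does not reach only later rows make up. A row lasts 1/10 s, in which the tool goes at most 50 mm and 8.59 degrees, less where a joint would pass 70% of its speed; a pose out of reach is approached as far as the arm can. A call with a number of a shift or a turn outside -1 to 1 is refused whole. A call with a gripper value outside its range is refused whole. OPENING is the opening, from 0 (shut) to 1 (fully open), set as the call begins (- or left out, the last holds). The fingers move at their own pace and stop on an object; the grip force is fixed at half the most. Time passes only in rows, so rows that repeat a pose let the fingers close. It gives the time, the measured TCP pose, the force, the opening and the grip force at its end, in the units of the state.
- robot.observe(): the state, without advancing time (a new reading comes with each control period).
- vision.snapshot(name): name is "scene" or "top" or "wrist"; returns a dict with "pixels" (420x560x3 uint8, red, green, blue), "z_map" (420x560 float32, m along the optical axis (not along the pixel's ray), 0 where there is no reading), "fov_y" (degrees; the focal length in pixels is half the picture's height over the tangent of half this angle, whatever the lens; pixels are square), "cx", "cy" (the principal point, pixels), "dist_coeffs" ([k1, k2, p1, p2, k3] as OpenCV has them; the pictures are not rectified), "extrinsics" (4x4, takes a point from camera to world coordinates). Camera axes: x right, y up, looking along -z (the intrinsics and any distortion apply to the point x, -y, -z); pixel columns grow to the right and rows downward; lengths in m; the calibration is good to about 2 mm. A picture is of the moment at which its call begins.
- ticket.sign_off(): hands the job in; it is judged then, once.
Trained networks look in the newest picture that a camera, given by its name, has taken for a name from the list of things; names that differ only in an ending like _2 or _b are one class to them, and where a whole thing is asked for, a point or a joint stands for the part that bears it (a point fixed in the world has none). Each returns a list of dicts, best first, with "p" (0 to 1); they miss things now and then, are a little off and sometimes report something else, mostly with a low value. They report only what shows in the picture. A call takes as long as a camera call. They do not tell look-alikes from the thing itself.
- vision.outline_of(camera, label): "pixels" (420x560 bool, what is visible of it) and "box" ([left, top, right, bottom] in pixels, round what is visible of it).
The state is a dict: "t": time; "joint_positions": joint angles; "dq": joint speeds; "joint_efforts": joint torques, N m; "ee_pos": TCP position; "eef_rot": TCP orientation; "contact_force": force on the tool from outside, world axes, zero at the start; "wrist_torque": the same for the moment, N m; "finger_gap": finger opening in m; "gripper_force": force on a finger pad.
Only numpy, scipy, OpenCV 4.12 (cv2) and the standard library are available. Lean on these libraries where they do the work, as an engineer would, in place of code of your own. Each camera call takes 0.05 s, during which the arm holds its last target. There are 200 camera calls.

TASK

One bay of the small picking rack still has no label holder. Pick up the loose label holder, hold its barcode steadily in front of the barcode reader for a good second so that it is read in, then push the holder down over the rack's front lip in the middle of the unlabelled bay, its barcode facing outwards and its rear leg between the lip and the spring clip, until it sits fully home. Finish still holding it and pressing it firmly down on the lip (the adhesive pad under its bridge needs the pressure) - do not let go - and leave the bottle, tape and multimeter where they are.

Things in the scene. Friction and masses are not known exactly. Their poses are not given: they have to be found in the camera images.
- holder: the loose label holder: grey plastic saddle standing upright on the bench, 66 mm tall, 66 mm wide (y), 18 mm thick (x), about 60 g. Origin: centre of its underside; x from the barcode side to the back, z up. From the side an upside-down U: front plate x -9 to -4 mm, z 0 to 45 mm; rear leg x +4 to +9 mm, z 0 to 26 mm, 36 mm wide; between them a slot 8 mm wide, 26 mm deep, open below
- holder_grip (a point): where to pinch the loose holder from above, front to back: the middle of its solid grip block, at (0, 0, 54 mm) in its frame; the block is 18 mm thick (x), 40 mm wide (y) and reaches from z = 26 to 66 mm; front and back faces are flush with plate and leg
- holder_seat (a point): middle of the bridge's underside (top of the slot) of the loose holder, at (0, 0, 26 mm) in its frame; this face sits on the top of the rack's lip when home. The lower ends of plate and leg are rounded (radius 2.5 mm), which leads them over the lip
- holder_label (a point): the middle of the loose holder's barcode, on its front face at (-9, 0, 18.5 mm) in its frame; the barcode faces the holder's -x
- reader: the barcode reader on its round foot, fixed to the bench: black upright head 70 mm wide, 50 mm thick, from z 67 to 149 mm. Origin: centre of the foot's underside; the reader looks along its own -x
- reader_window (a point): the middle of the reader's window, 108 mm above the bench, axes as the reader's (it looks along -x). It reads a barcode that is 60 to 150 mm in front of the window, within 35 mm of the window's axis sideways and up or down, squarely facing it within about 20 degrees, upright and still
- rack: grey sheet-metal picking rack, fixed to the bench, 244 mm wide, 122 mm deep, three bays (centres y = +78, 0, -78 mm). Origin: at bench level on the centre line of its front lip, mid width; x to the back. The lip is an upright wall 5 mm thick (x -2.5 to +2.5), top 50 mm above the bench. Bay floor 14 mm, stock up to 41 mm, back wall (x = 118 mm) 69 mm above the bench
- lip_edge: the rounded top edge of the rack's front lip, 4 mm thick, along its whole width (origin mid width, 48 mm above the bench; its top at 50 mm). A holder that is home has its underside 24 mm above the bench
- spring_clip: the free spring clip behind the lip of the bay that has no label holder. Origin: on top of the lip (50 mm above the bench) at the middle of that bay: holder_seat must come here, the holder's x and y along this body's x (to the rack's back) and y
- clip_blade (a joint): the clip's steel blade, 40 mm wide, behind the lip; 0 = at rest, grows (rad) as it is sprung back. At rest its gap to the lip is 2.5 mm at 17 mm below the lip's top; it flares to a mouth 10 mm wide near the top. The 5 mm rear leg springs it to about 0.16 rad (4 to 5 N) over the last 12 mm; pushing in takes about 5 N, then the bridge stops hard on the lip
- fitted_a: a label holder like the loose one, already fitted on one of the other two bays (fixed). Origin: centre of its underside
- fitted_b: a label holder like the loose one, already fitted on the remaining bay (fixed). Origin: centre of its underside
- flux_bottle: white dropper bottle, 42 mm across, 126 mm tall, a bystander
- tape: roll of black tape lying flat, 58 mm across, 19 mm high, a bystander
- multimeter: hand multimeter lying on its back, 142 x 69 x 42 mm, a bystander
Not all that is in view belongs to the job. Leave any orange look-alike of the holder alone.

How it is judged:
On the way:
1. the barcode is held steady in front of the reader's window, facing it, for 0.7 s (x of holder_label in the frame of reader_window between -0.16 and -0.055 m and y of holder_label in the frame of reader_window between -0.04 and 0.04 m and z of holder_label in the frame of reader_window between -0.04 and 0.04 m and x of reader_window in the frame of holder below -0.04 m and angle between the x axis of holder and the x axis of reader_window, either way round below 0.4 rad and angle between holder's own z axis and vertical below 0.35 rad and linear speed of holder below 0.03 m/s), for 0.7 s.
At the end, for the whole second after the job is handed in: The holder sits on the lip at the unlabelled bay, barcode outwards, the underside of its bridge within 1.8 mm of the lip's top, within 10 mm of the middle of the bay, upright and square within 0.1 rad, and the robot is still holding it, pressing it on the lip's edge with more than 3 N, at rest (z of holder_seat in the frame of spring_clip between -0.004 and 0.0018 m and x of holder_seat in the frame of spring_clip between -0.004 and 0.004 m and y of holder_seat in the frame of spring_clip between -0.01 and 0.01 m and x of holder_label in the frame of spring_clip below 0 m and angle between holder's own z axis and vertical below 0.1 rad and angle between the x axis of holder and the x axis of spring_clip, either way round below 0.1 rad and contact force between holder and lip_edge above 3 N and contact force between the fingers and holder above 2 N and linear speed of holder below 0.02 m/s); the arm keeps its last pose, push and grip.
It fails at once if the bottle, tape or multimeter is disturbed (moved more than 30 mm) (distance of any of flux_bottle, tape, multimeter from where it was at the start of the episode above 0.03 m).
It also fails if it takes over 45 s, if anything falls off the work surface, if the arm or the gripper's body presses on something with over 40 N, if the wrist force passes 120 N, or if a joint passes its speed limit or range.

## Working session

There is one attempt and no reset: what is moved stays moved. The work goes in short steps, Python scripts to look and compute and a shell command to move; the robot and the scene stay as the last step left them, time stands still between calls to the robot, and variables do not carry over. Pictures are saved under pics/ and viewed, at most 10 in all, crops included, and the job is handed in when it is done.

```bash
mkdir -p pics; cat > h.py <<'E'
import numpy as np, cv2
from workcell import robot, vision, ticket
from scipy.spatial.transform import Rotation as R
def K(s):
    f=210/np.tan(np.radians(s["fov_y"])/2); return np.array([[f,0,s["cx"]],[0,f,s["cy"]],[0,0,1.]])
def cloud(s):
    v,u=np.mgrid[0:420,0:560]; p=np.stack([u,v],-1).reshape(-1,1,2).astype(float)
    n=cv2.undistortPoints(p,K(s),np.array(s["dist_coeffs"])).reshape(420,560,2); z=s["z_map"]
    c=np.stack([n[...,0]*z,-n[...,1]*z,-z],-1); E=np.array(s["extrinsics"])
    w=c@E[:3,:3].T+E[:3,3]; w[z<=0]=np.nan; return w
def snap(n,f=None):
    s=vision.snapshot(n); s["w"]=cloud(s)
    if f: cv2.imwrite("pics/"+f+".png",s["pixels"][...,::-1])
    return s
def rot():
    q=robot.observe()["eef_rot"]; return R.from_quat([q[1],q[2],q[3],q[0]])
E
python3 - <<'E'
from h import *
np.set_printoptions(precision=4,suppress=True)
im=[]
for c in ["scene","top"]:
    s=snap(c,c); print(c,np.array(s["extrinsics"])[:3,3],s["dist_coeffs"])
    for l in ["holder","reader","rack","spring_clip","fitted_a","flux_bottle","tape","multimeter"]:
        for d in vision.outline_of(c,l)[:4]:
            if d["p"]<.2: continue
            w=s["w"][d["pixels"]]; w=w[~np.isnan(w[:,0])]
            if len(w): print(l,round(d["p"],2),d["box"],np.median(w,0),np.percentile(w,3,axis=0),np.percentile(w,97,axis=0))
print(robot.observe())
E
```

```text
scene [0.6952 0.3633 1.1182] [-0.0789  0.      0.      0.      0.    ]
holder 0.74 [255.1, 187.8, 270.9, 206.9] [ 0.3732 -0.2231  0.0511] [ 0.3632 -0.2493  0.005 ] [ 0.3803 -0.2023  0.068 ]
holder 0.69 [289.5, 136.7, 298.6, 155.6] [ 0.1872 -0.3201  0.0602] [ 0.1651 -0.3398  0.0213] [ 0.2056 -0.3113  0.069 ]
reader 0.84 [231.2, 109.2, 264.6, 155.3] [ 0.3003 -0.4317  0.0952] [ 0.2584 -0.4765  0.003 ] [ 0.3309 -0.4086  0.1511]
rack 0.66 [196.1, 219.1, 279.1, 317.2] [ 0.5447 -0.0844  0.0225] [ 0.4796 -0.2071  0.0097] [0.6001 0.0335 0.067 ]
spring_clip 0.64 [244.9, 249.8, 261.6, 267.2] [ 0.4953 -0.0826  0.0168] [ 0.4861 -0.1041  0.0115] [ 0.5079 -0.0645  0.0473]
fitted_a 0.73 [235.1, 218.1, 252.5, 244.7] [ 0.4814 -0.1537  0.0529] [ 0.4672 -0.1784  0.0125] [ 0.4996 -0.1298  0.0917]
fitted_a 0.73 [259.7, 262.0, 283.6, 292.1] [ 0.4918 -0.0023  0.048 ] [ 0.475  -0.0322  0.0121] [0.5111 0.0249 0.0914]
flux_bottle 0.57 [335.8, 278.9, 351.4, 298.1] [0.3571 0.1332 0.0756] [0.3383 0.1117 0.0093] [0.3678 0.1474 0.1065]
tape 0.77 [270.3, 217.9, 290.7, 244.7] [ 0.3787 -0.1145  0.0161] [ 0.35   -0.141
[... 1479 characters left out ...]
.1453  0.0112] [ 0.4038 -0.0971  0.0224]
tape 0.28 [230.6, 144.5, 260.0, 161.8] [ 0.4783 -0.0102  0.0676] [ 0.4733 -0.0358  0.001 ] [0.5134 0.0226 0.0928]
{'t': 0.9, 'joint_positions': array([ 1.2598,  0.6891, -0.1946,  1.5653,  0.1573,  0.9025, -0.2151]), 'dq': array([ 0.0001, -0.0005, -0.0004,  0.0013, -0.0001,  0.001 , -0.0007]), 'joint_efforts': array([  0.0005, -53.9536,  -1.2669, -15.8884,   0.01  ,   0.0014,
        -0.    ]), 'ee_pos': array([ 0.2113, -0.5882,  0.2313]), 'eef_rot': array([ 0.    ,  0.9852,  0.1716, -0.    ]), 'contact_force': array([-0.112 , -0.4315, -0.5914]), 'wrist_torque': array([-0.0535,  0.0027,  0.0039]), 'gripper_force': 0.0, 'finger_gap': 0.0852920071513085}
```

View pics/top.png

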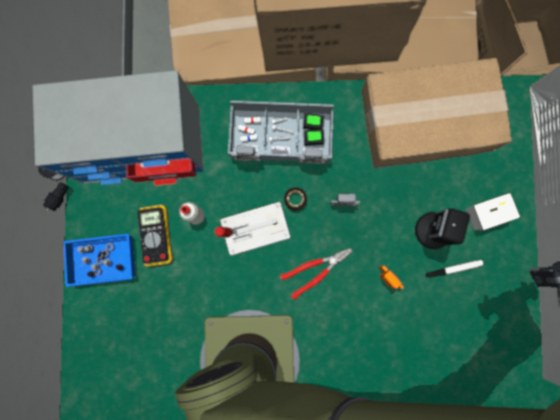

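View pics/scene.png

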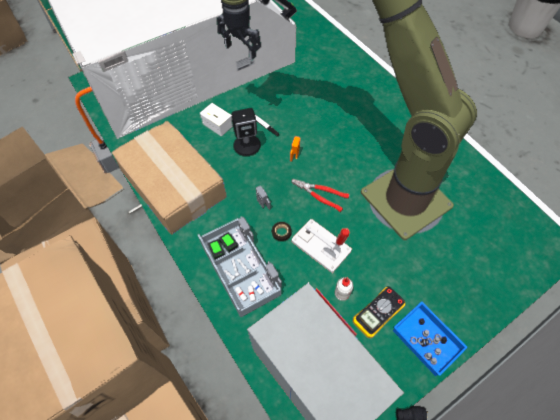

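The top view shows the grey holder at (345,200), the orange decoy at (391,278), the rack at (281,132) with its lip on the near side and the free middle bay at (282,151), and the reader at (445,228). The scene view agrees: holder (263,197), reader (245,130), rack (240,265). I'll move the wrist over for a closer look.

```bash
python3 -m pendant '[{"delta_pos":[0.1,-0.1,-0.6],"dr":[0,0,0]},{"delta_pos":[0.3,-0.3,-0.7],"dr":[0,0,0]},{"delta_pos":[0.67,-0.67,-0.7],"dr":[0,0,0]},{"delta_pos":[0.67,-0.67,-0.7],"dr":[0,0,0]},{"delta_pos":[0.67,-0.67,-0.7],"dr":[0,0,0]},{"delta_pos":[0.67,-0.67,-0.7],"dr":[0,0,0]}]' 1
python3 - <<'E'
from h import *
np.set_printoptions(precision=4,suppress=True)
s=snap("wrist","w1"); print(np.array(s["extrinsics"]))
for l in ["holder","reader"]:
    for d in vision.outline_of("wrist",l)[:4]:
        if d["p"]<.2: continue
        w=s["w"][d["pixels"]]; w=w[~np.isnan(w[:,0])]
        if not len(w): continue
        top=w[w[:,2]>np.percentile(w[:,2],97)-.006]
        print(l,round(d["p"],2),d["box"],np.median(w,0),w.max(0),"top",cv2.minAreaRect((top[:,:2]*1000).astype(np.float32)))
E
```

```text
t: 1.5
ee_pos: [0.2726, -0.4591, 0.337]
eef_rot: [0.001, 0.985, 0.173, 0.0]
contact_force: [-0.4, -0.0, -0.9]
finger_gap: 0.0853
gripper_force: 0.0
[[ 0.3406  0.9052  0.2542  0.3364]
 [-0.9402  0.3278  0.0924 -0.4366]
 [ 0.0003 -0.2705  0.9627  0.4795]
 [ 0.      0.      0.      1.    ]]
holder 0.83 [119.7, 24.9, 178.4, 62.4] [ 0.3668 -0.2455  0.0639] [ 0.3854 -0.1821  0.0685] top ((369.24078369140625, -237.25411987304688), (40.70125198364258, 19.632160186767578), 88.21464538574219)
holder 0.82 [162.3, 170.6, 205.1, 221.2] [ 0.1863 -0.3349  0.0451] [ 0.2124 -0.2965  0.0681] top ((182.12490844726562, -331.8783874511719), (39.414710998535156, 19.95127296447754), 40.18968200683594)
reader 0.57 [248.1, 121.1, 319.6, 199.9] [ 0.2985 -0.4465  0.1476] [ 0.3388 -0.4034  0.151 ] top ((292.9906005859375, -449.2267150878906), (50.07352066040039, 67.33682250976562), 71.73884582519531)
```

View pics/w1.png

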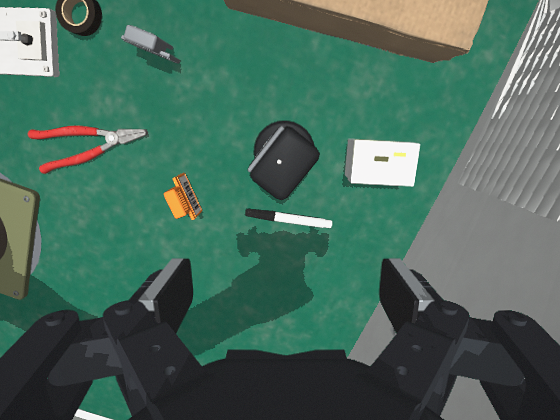

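The wrist view shows the holder at (150,40) and the reader head at (283,162), with its bright window edge on the upper-left side. The reader therefore looks roughly along world (0.31, 0.95). Next I go over the holder.

```bash
python3 -m pendant '[{"delta_pos":[0.3,-0.3,-0.1],"dr":[0,0,-0.02]},{"delta_pos":[0.6,-0.6,0],"dr":[0,0,-0.045]},{"delta_pos":[1,-1,0.3],"dr":[0,0,-0.07]},{"delta_pos":[1,-1,0.66],"dr":[0,0,-0.095]},{"delta_pos":[1,-1,0.66],"dr":[0,0,-0.189]},{"delta_pos":[1,-1,0.66],"dr":[0,0,-0.189]},{"delta_pos":[1,-1,0.66],"dr":[0,0,-0.189]},{"delta_pos":[1,-1,0.66],"dr":[0,0,-0.189]},{"delta_pos":[1,-1,0.66],"dr":[0,0,-0.189]},{"delta_pos":[1,-1,0.66],"dr":[0,0,-0.189]}]' 1
python3 - <<'E'
from h import *
np.set_printoptions(precision=4,suppress=True)
s=snap("wrist","w2"); print(np.array(s["extrinsics"]))
for d in vision.outline_of("wrist","holder")[:3]:
        if d["p"]<.2: continue
        w=s["w"][d["pixels"]]; w=w[~np.isnan(w[:,0])]
        top=w[w[:,2]>np.percentile(w[:,2],97)-.006]
        print(round(d["p"],2),d["box"],np.median(w,0),w.max(0),"top",cv2.minAreaRect((top[:,:2]*1000).astype(np.float32)))
        c=np.median(top,0); m=(w[:,2]<.055)&(w[:,2]>.01)&(abs(w[:,1]-c[1])>.023)&(abs(w[:,1]-c[1])<.04); print("side wings",m.sum(),w[m][:,:3].mean(0)-c, c)
print(robot.observe()["joint_positions"],rot().as_matrix())
E
```

```text
t: 2.65
ee_pos: [0.3621, -0.2688, 0.2369]
eef_rot: [-0.0, 0.722, 0.691, 0.0]
contact_force: [-0.1, 0.7, 0.5]
finger_gap: 0.0853
gripper_force: 0.0
[[ 0.999   0.0416  0.0131  0.3647]
 [-0.0436  0.9623  0.2683 -0.2016]
 [-0.0015 -0.2687  0.9632  0.3794]
 [ 0.      0.      0.      1.    ]]
0.83 [106.2, 217.2, 169.0, 270.1] [ 0.1914 -0.3241  0.063 ] [ 0.2123 -0.3134  0.0676] top ((181.79953002929688, -331.63262939453125), (39.66302490234375, 19.07018280029297), 40.30125427246094)
side wings 4 [-0.0146 -0.0254 -0.0257] [ 0.183  -0.3303  0.0656]
0.71 [281.3, 122.4, 302.6, 184.7] [ 0.3679 -0.2346  0.0651] [ 0.3833 -0.2042  0.0677] top ((369.6356201171875, -236.4804229736328), (39.65538787841797, 19.070886611938477), 87.39767456054688)
side wings 85 [-0.0065  0.0053 -0.021 ] [ 0.3694 -0.2357  0.0654]
[ 0.8982  0.4975 -0.5434  2.0501  0.3955  0.6956  0.0577] [[ 0.0423  0.9991 -0.0001]
 [ 0.9991 -0.0423 -0.0001]
 [-0.0001 -0.0001 -1.    ]]
```

View pics/w2.png

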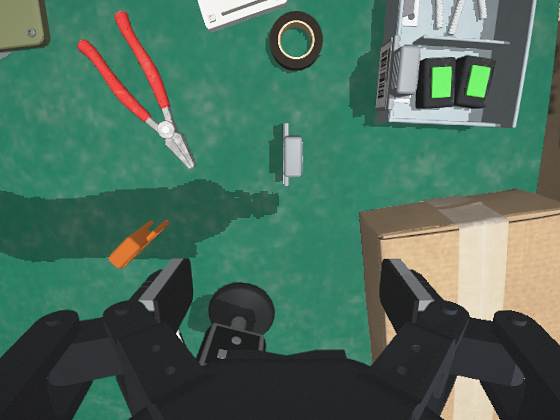

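The wide plate is on the left (world -x) at (286,155), so the barcode faces -x. The tool is already aligned in yaw. Descending to grasp.

```bash
python3 -m pendant '[{"delta_pos":[0.22,0.04,0.2],"dr":[0,0,0]},{"delta_pos":[0.22,0.04,0.5],"dr":[0,0,0]},{"delta_pos":[0.22,0.04,0.8],"dr":[0,0,0]},{"delta_pos":[0.22,0.04,0.9],"dr":[0,0,0]},{"delta_pos":[0.22,0.04,0.9],"dr":[0,0,0]}]' 1
python3 -m pendant '[{"delta_pos":[0,0,0.2],"dr":[0,0,0]},{"delta_pos":[0,0,0.35],"dr":[0,0,0]},{"delta_pos":[0,0,0.44],"dr":[0,0,0]},{"delta_pos":[0,0,0.44],"dr":[0,0,0]},{"delta_pos":[0,0,0.44],"dr":[0,0,0]}]' 1
python3 -m pendant '[{"delta_pos":[0,0,0],"dr":[0,0,0]},{"delta_pos":[0,0,0],"dr":[0,0,0]},{"delta_pos":[0,0,0],"dr":[0,0,0]},{"delta_pos":[0,0,0],"dr":[0,0,0]},{"delta_pos":[0,0,0],"dr":[0,0,0]},{"delta_pos":[0,0,0],"dr":[0,0,0]},{"delta_pos":[0,0,0],"dr":[0,0,0]},{"delta_pos":[0,0,0],"dr":[0,0,0]}]' 0
```

```text
t: 3.25
ee_pos: [0.3687, -0.2345, 0.1005]
eef_rot: [-0.002, 0.721, 0.693, -0.001]
contact_force: [-0.2, -0.2, 0.5]
finger_gap: 0.0858
gripper_force: 0.0
t: 3.75
ee_pos: [0.3706, -0.2356, 0.0369]
eef_rot: [0.001, 0.721, 0.693, 0.0]
contact_force: [0.3, 0.6, -0.2]
finger_gap: 0.0852
gripper_force: 0.0
t: 4.55
ee_pos: [0.3698, -0.2352, 0.0365]
eef_rot: [0.0, 0.721, 0.693, 0.0]
contact_force: [-0.2, -0.7, 4.6]
finger_gap: 0.0173
gripper_force: 60.0
```

```bash
python3 -m pendant '[{"delta_pos":[0,0,-0.2],"dr":[0,0,0]},{"delta_pos":[0,0,-0.45],"dr":[0,0,-0.02]},{"delta_pos":[-0.2,-0.07,-0.6],"dr":[0,0,-0.043]},{"delta_pos":[-0.4,-0.14,-0.6],"dr":[0,0,-0.066]},{"delta_pos":[-0.59,-0.21,-0.6],"dr":[0,0,-0.206]},{"delta_pos":[-0.59,-0.21,-0.6],"dr":[0,0,-0.206]},{"delta_pos":[-0.59,-0.21,-0.6],"dr":[0,0,-0.206]},{"delta_pos":[-0.59,-0.21,-0.6],"dr":[0,0,-0.206]},{"delta_pos":[-0.59,-0.21,-0.6],"dr":[0,0,-0.206]},{"delta_pos":[-0.59,-0.21,-0.6],"dr":[0,0,-0.206]}]' 
python3 - <<'E'
from h import *
np.set_printoptions(precision=4,suppress=True)
s=snap("scene","s2"); im=s["pixels"][90:230,200:340]
cv2.imwrite("pics/s2c.png",cv2.resize(im,None,fx=4,fy=4,interpolation=cv2.INTER_CUBIC)[...,::-1])
print(robot.observe()["joint_positions"],rot().as_matrix())
E
```

```text
t: 5.55
ee_pos: [0.3341, -0.3222, 0.1259]
eef_rot: [-0.001, 0.154, 0.988, 0.0]
contact_force: [-0.3, -0.1, -0.6]
finger_gap: 0.0172
gripper_force: 59.3
[ 1.1667  0.7969 -0.8306  2.1167  0.9875  0.6846  0.9127] [[-0.9537  0.3007 -0.0011]
 [ 0.3007  0.9537  0.0009]
 [ 0.0013  0.0006 -1.    ]]
```

View pics/s2c.png

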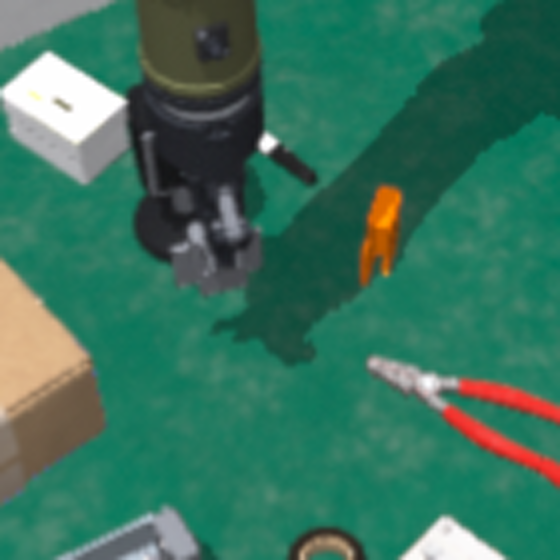

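The crop shows the held holder at about (210,270), directly in front of the reader with its back to the camera. I'll hold it steady there.

```bash
python3 -m pendant '[{"delta_pos":[0,0,0],"dr":[0,0,0]},{"delta_pos":[0,0,0],"dr":[0,0,0]},{"delta_pos":[0,0,0],"dr":[0,0,0]},{"delta_pos":[0,0,0],"dr":[0,0,0]},{"delta_pos":[0,0,0],"dr":[0,0,0]},{"delta_pos":[0,0,0],"dr":[0,0,0]},{"delta_pos":[0,0,0],"dr":[0,0,0]},{"delta_pos":[0,0,0],"dr":[0,0,0]},{"delta_pos":[0,0,0],"dr":[0,0,0]},{"delta_pos":[0,0,0],"dr":[0,0,0]}]'
python3 -m pendant '[{"delta_pos":[0,0,0],"dr":[0,0,0]},{"delta_pos":[0,0,0],"dr":[0,0,0]},{"delta_pos":[0,0,0],"dr":[0,0,0]},{"delta_pos":[0,0,0],"dr":[0,0,0]}]'
python3 - <<'E'
from h import *
np.set_printoptions(precision=4,suppress=True)
for c in ["top","scene"]:
    s=snap(c); w=s["w"]
    r=vision.outline_of(c,"reader")
    if r:
        p=w[r[0]["pixels"]]; t=p[p[:,2]>.14]; 
        if len(t)>5: print("reader",len(t),cv2.minAreaRect((t[:,:2]*1000).astype(np.float32)))
    for d in vision.outline_of(c,"fitted_a")[:3]:
        p=w[d["pixels"]]; t=p[p[:,2]>.083]
        if len(t)>5: print(c,round(d["p"],2),len(t),np.median(t,0),cv2.minAreaRect((t[:,:2]*1000).astype(np.float32)))
    m=(w[...,2]>.046)&(w[...,2]<.055)&(w[...,0]>.46)&(w[...,0]<.51)&(w[...,1]>-.115)&(w[...,1]<-.06)
    print("lip",m.sum(),w[m].mean(0) if m.any() else 0)
    for d in vision.outline_of(c,"spring_clip")[:1]: print("clip",np.nanmedian(w[d["pixels"]],0))
E
```

```text
t: 6.6
ee_pos: [0.3347, -0.3223, 0.1263]
eef_rot: [0.0, 0.157, 0.988, -0.0]
contact_force: [0.1, 0.1, 0.0]
finger_gap: 0.0174
gripper_force: 59.3
t: 7.0
ee_pos: [0.3347, -0.3223, 0.1263]
eef_rot: [0.0, 0.157, 0.988, -0.0]
contact_force: [-0.3, 0.1, -0.8]
finger_gap: 0.0171
gripper_force: 59.3
reader 183 ((272.3780517578125, -437.3501281738281), (49.469234466552734, 20.640241622924805), 69.65288543701172)
top 0.75 145 [ 0.4721 -0.1639  0.0901] ((473.4406433105469, -163.23910522460938), (38.700218200683594, 19.62349510192871), 89.25968170166016)
top 0.72 141 [ 0.4828 -0.0084  0.0901] ((484.36517333984375, -7.095846176147461), (39.552703857421875, 19.95348358154297), 85.82685089111328)
lip 77 [ 0.4836 -0.0878  0.0493]
clip [ 0.4667 -0.1622  0.0694]
reader 50 ((336.5144348144531, -404.3010559082031), (149.64505004882812, 12.186952590942383), 73.46973419189453)
scene 0.7 105 [ 0.4843 -0.004   0.0891] ((484.1173095703125, -4.952720642089844), (37.96767044067383, 19.347679138183594), 87.71774291992188)
scene 0.63 86 [ 0.4733 -0.158   0.0886] ((473.10101318359375, -160.17723083496094), (37.650001525878906, 17.684049606323242), 86.73271179199219)
lip 39 [ 0.4815 -0.0867  0.049 ]
clip [ 0.4946 -0.0829  0.0169]
```

```bash
python3 -m pendant '[{"delta_pos":[0,0,-0.25],"dr":[0,0,0]},{"delta_pos":[0,0.2,-0.5],"dr":[0,0,0.022]},{"delta_pos":[-0.15,0.5,-0.67],"dr":[0,0,0.045]},{"delta_pos":[-0.35,0.8,-0.67],"dr":[0,0,0.068]},{"delta_pos":[-0.35,1,-0.67],"dr":[0,0,0.211]},{"delta_pos":[-0.35,1,-0.67],"dr":[0,0,0.211]},{"delta_pos":[-0.35,1,-0.67],"dr":[0,0,0.211]},{"delta_pos":[-0.35,1,-0.67],"dr":[0,0,0.211]},{"delta_pos":[-0.35,1,-0.67],"dr":[0,0,0.211]},{"delta_pos":[-0.35,1,-0.67],"dr":[0,0,0.211]}]' 
python3 -m pendant '[{"delta_pos":[0,0,0],"dr":[0,0,0]},{"delta_pos":[0,0,0],"dr":[0,0,0]},{"delta_pos":[0,0,0],"dr":[0,0,0]}]'
python3 - <<'E'
from h import *
np.set_printoptions(precision=4,suppress=True)
c="wrist"; s=snap(c,"w3"); w=s["w"]
for d in vision.outline_of(c,"fitted_a")[:4]:
        p=w[d["pixels"]]; t=p[p[:,2]>.084]
        if len(t)>5: print(c,round(d["p"],2),d["box"],len(t),np.median(t,0),cv2.minAreaRect((t[:,:2]*1000).astype(np.float32)))
for y in (-.11,-.10,-.09,-.08,-.07,-.06,-.05):
    m=(w[...,2]>.0475)&(w[...,2]<.055)&(w[...,0]>.46)&(w[...,0]<.51)&(abs(w[...,1]-y)<.005)
    if m.any(): print("lip",y,m.sum(),w[m].mean(0),w[m].min(0),w[m].max(0))
for d in vision.outline_of(c,"spring_clip")[:1]: p=w[d["pixels"]];print("clip",d["p"],d["box"],np.nanpercentile(p,[2,50,98],axis=0))
print(robot.observe()["joint_positions"],robot.observe()["ee_pos"],rot().as_matrix())
E
```

```text
t: 8.4
ee_pos: [0.431, -0.1957, 0.2268]
eef_rot: [-0.0, 0.733, 0.68, -0.0]
contact_force: [-0.1, 0.1, -0.4]
finger_gap: 0.0173
gripper_force: 59.3
t: 8.7
ee_pos: [0.4311, -0.1958, 0.2267]
eef_rot: [-0.0, 0.73, 0.683, 0.0]
contact_force: [-0.1, 0.6, -0.7]
finger_gap: 0.0173
gripper_force: 59.3
wrist 0.84 [311.7, 117.4, 350.4, 191.2] 969 [ 0.4714 -0.162   0.0894] ((471.95587158203125, -162.58566284179688), (39.67821502685547, 19.417377471923828), 86.37268829345703)
lip -0.11 49 [ 0.4771 -0.1099  0.0494] [ 0.4748 -0.1144  0.0476] [ 0.4789 -0.105   0.0516]
lip -0.1 61 [ 0.4799 -0.1     0.0491] [ 0.4753 -0.105   0.0476] [ 0.4917 -0.0951  0.0517]
lip -0.09 64 [ 0.4806 -0.09    0.0491] [ 0.4766 -0.0949  0.0476] [ 0.4921 -0.0851  0.0517]
lip -0.08 60 [ 0.4815 -0.0799  0.0491] [ 0.4771 -0.0845  0.0475] [ 0.4925 -0.0754  0.0507]
lip -0.07 57 [ 0.4809 -0.0697  0.0494] [ 0.4775 -0.0748  0.0475] [ 0.4935 -0.0651  0.052 ]
lip -0.06 55 [ 0.4801 -0.0599  0.0492] [ 0.4777 -0.0647  0.0476] [ 0.4828 -0.0551  0.0507]
lip -0.05 58 [ 0.4809 -0.0499  0.0494] [ 0.4783 -0.0549  0.0477] [ 0.4832 -0.0451  0.0513]
clip 0.88 [331.8, 49.0, 352.8, 98.9] [[ 0.4845 -0.1076  0.014 ]
 [ 0.4919 -0.0868  0.035 ]
 [ 0.5076 -0.0675  0.048 ]]
[ 0.7154  0.5522 -0.5966  2.001   0.461   0.7235 -0.2341] [ 0.4311 -0.1959  0.2267] [[ 0.0689  0.9976 -0.0001]
 [ 0.9976 -0.0689  0.0003]
 [ 0.0003 -0.0001 -1.    ]]
```

View pics/w3.png

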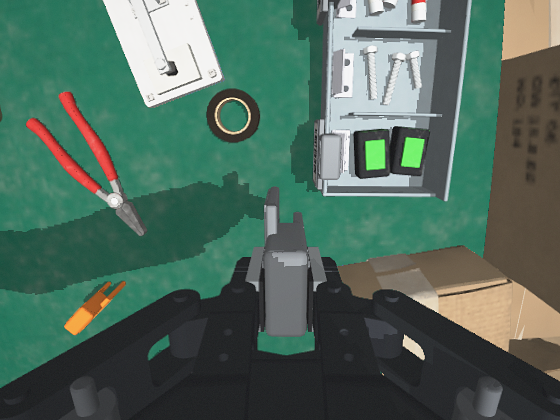

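The wrist view shows fitted_a at (330,155), the free bay's clip at (342,74), and the held holder square in the fingers. Moving above the bay.

```bash
python3 -m pendant '[{"delta_pos":[0.25,0.09,0],"dr":[0,0,0]},{"delta_pos":[0.5,0.18,0],"dr":[0,0,0]},{"delta_pos":[0.76,0.27,0.1],"dr":[0,0,-0.001]},{"delta_pos":[0.76,0.27,0.3],"dr":[0,0,-0.001]},{"delta_pos":[0.76,0.27,0.5],"dr":[0,0,-0.001]},{"delta_pos":[0.76,0.27,0.7],"dr":[0,0,-0.001]},{"delta_pos":[0.76,0.27,0.8],"dr":[0,0,-0.001]},{"delta_pos":[0.76,0.27,0.8],"dr":[0,0,-0.001]},{"delta_pos":[0.76,0.27,0.8],"dr":[0,0,-0.001]},{"delta_pos":[0.76,0.27,0.8],"dr":[0,0,-0.001]}]' 
python3 - <<'E'
from h import *
np.set_printoptions(precision=4,suppress=True)
c="wrist"; s=snap(c,"w4"); w=s["w"]
m=(w[...,2]>.0475)&(w[...,2]<.053)&(w[...,0]>.465)&(w[...,0]<.488)
for y in (-.06,-.05,-.04):
    k=m&(abs(w[...,1]-y)<.004)
    if k.any(): print("lip",y,k.sum(),w[k].mean(0))
for d in vision.outline_of(c,"fitted_a")[:4]:
    p=w[d["pixels"]]; print(round(d["p"],2),d["box"],np.nanmedian(p,0)); t=p[(p[:,2]>.084)&(p[:,2]<.095)]
    if len(t)>5: print(len(t),cv2.minAreaRect((t[:,:2]*1000).astype(np.float32)))
print(robot.observe()["ee_pos"],rot().as_matrix()[:,1])
cv2.imwrite("pics/s4c.png",cv2.resize(snap("scene")["pixels"][190:330,170:310],None,fx=4,fy=4,interpolation=cv2.INTER_CUBIC)[...,::-1])
E
```

```text
t: 9.85
ee_pos: [0.4803, -0.085, 0.1077]
eef_rot: [0.001, 0.729, 0.684, 0.001]
contact_force: [0.3, -0.2, -0.3]
finger_gap: 0.0171
gripper_force: 59.3
lip -0.06 82 [ 0.4806 -0.06    0.0495]
lip -0.05 83 [ 0.4815 -0.0499  0.0493]
lip -0.04 87 [ 0.4821 -0.0402  0.0494]
0.7 [263.6, 37.6, 323.3, 162.3] [ 0.4866 -0.0074  0.0887]
3228 ((483.5357360839844, -7.232732772827148), (39.63812255859375, 19.460412979125977), 86.43646240234375)
0.68 [267.3, 328.4, 310.4, 354.3] [ 0.475  -0.1488  0.0891]
506 ((472.941162109375, -148.99378967285156), (12.287561416625977, 18.64362144470215), 85.75772094726562)
[ 0.4802 -0.0852  0.1078] [ 0.998  -0.0638  0.0022]
```

View pics/w4.png

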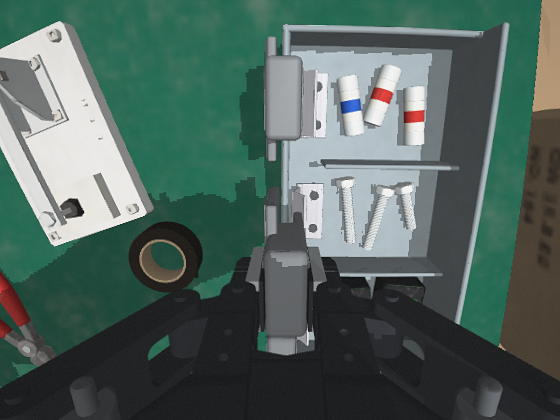

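The wrist view shows fitted_b at (285,98), the clip's bay at (310,205), and the held holder over the lip line. The lip at this bay is at about x=0.4787, so I'll make a small correction.

```bash
python3 -m pendant '[{"delta_pos":[0,-0.006,0],"dr":[0,0,0]},{"delta_pos":[0,-0.006,0.04],"dr":[0,0,0]},{"delta_pos":[0,-0.006,0.04],"dr":[0,0,0]},{"delta_pos":[0,-0.006,0.04],"dr":[0,0,0]}]'; python3 -c "
from h import *
o=robot.observe();print(o['ee_pos'],o['contact_force'],rot().as_matrix())"
```

```text
t: 10.4
ee_pos: [0.4784, -0.0849, 0.1006]
eef_rot: [-0.0, 0.729, 0.684, -0.0]
contact_force: [0.3, -0.4, 0.5]
finger_gap: 0.0173
gripper_force: 59.3
[ 0.47840459 -0.08494177  0.10056111] [ 0.34689331 -0.36268889  0.47660435] [[ 6.33816144e-02  9.97989224e-01 -5.29674073e-04]
 [ 9.97989355e-01 -6.33816786e-02 -1.05271800e-04]
 [-1.38631754e-04 -5.21936790e-04 -9.99999854e-01]]
```

View pics/s4c.png

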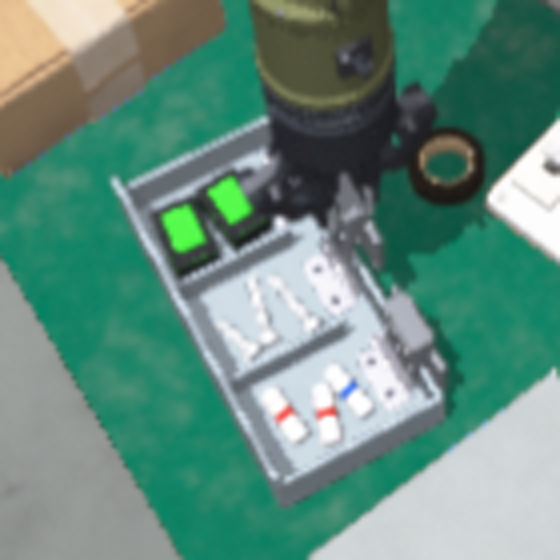

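The crop shows the holder over the lip of the middle bay at (360,225), in line with fitted_b at (405,320). Lowering gently.

```bash
python3 -m pendant '[{"delta_pos":[0,0.001,0.04],"dr":[0,0,0]},{"delta_pos":[0,0.001,0.08],"dr":[0,0,0]},{"delta_pos":[0,0.001,0.11],"dr":[0,0,0]},{"delta_pos":[0,0.001,0.147],"dr":[0,0,0]},{"delta_pos":[0,0.001,0.147],"dr":[0,0,0]},{"delta_pos":[0,0.001,0.147],"dr":[0,0,0]}]'
```

```text
t: 11.0
ee_pos: [0.4787, -0.0849, 0.0785]
eef_rot: [-0.0, 0.729, 0.684, -0.0]
contact_force: [-1.1, -0.3, -0.5]
finger_gap: 0.0171
gripper_force: 59.3
```

```bash
python3 -m pendant '[{"delta_pos":[0,0,0.03],"dr":[0,0,0]},{"delta_pos":[0,0,0.055],"dr":[0,0,0]},{"delta_pos":[0,0,0.087],"dr":[0,0,0]},{"delta_pos":[0,0,0.087],"dr":[0,0,0]},{"delta_pos":[0,0,0.087],"dr":[0,0,0]}]'
```

```text
t: 11.5
ee_pos: [0.4781, -0.0852, 0.0653]
eef_rot: [-0.0, 0.729, 0.684, -0.001]
contact_force: [-1.3, -0.0, -4.6]
finger_gap: 0.0172
gripper_force: 58.9
```

```bash
python3 -m pendant '[{"delta_pos":[0,0,0.01],"dr":[0,0,0]},{"delta_pos":[0,0,0.02],"dr":[0,0,0]},{"delta_pos":[0,0,0.02],"dr":[0,0,0]},{"delta_pos":[0,0,0.02],"dr":[0,0,0]}]'; python3 -c "
from h import *
o=robot.observe();print(o['ee_pos'],o['contact_force'],o['wrist_torque'],o['joint_efforts'])"
```

```text
t: 11.9
ee_pos: [0.4781, -0.0851, 0.0625]
eef_rot: [-0.0, 0.729, 0.684, -0.001]
contact_force: [-2.8, -0.1, -0.4]
finger_gap: 0.0169
gripper_force: 59.3
[ 0.47814525 -0.08508251  0.06252894] [-2.83910976 -0.11482335 -0.36770905] [-0.07199659  0.73607799 -0.06381329] [ -0.37121885 -49.40660119  -2.68087216  -6.68420881   0.25828147
  -0.846698     0.0672988 ]
```

```bash
python3 -m pendant '[{"delta_pos":[0,0,0.007],"dr":[0,0,0]},{"delta_pos":[0,0,0.014],"dr":[0,0,0]},{"delta_pos":[0,0,0.014],"dr":[0,0,0]},{"delta_pos":[0,0,0.014],"dr":[0,0,0]}]'
python3 -m pendant '[{"delta_pos":[0,0,0.007],"dr":[0,0,0]},{"delta_pos":[0,0,0.007],"dr":[0,0,0]},{"delta_pos":[0,0,0.007],"dr":[0,0,0]}]'
```

```text
t: 12.3
ee_pos: [0.4782, -0.085, 0.0605]
eef_rot: [-0.0, 0.729, 0.684, -0.0]
contact_force: [-5.4, 0.2, 1.4]
finger_gap: 0.0171
gripper_force: 59.7
t: 12.6
ee_pos: [0.4782, -0.085, 0.0604]
eef_rot: [0.0, 0.729, 0.684, -0.0]
contact_force: [-6.3, 0.1, 12.3]
finger_gap: 0.0171
gripper_force: 61.5
```

```bash
python3 -m pendant '[{"delta_pos":[0,0,0.003],"dr":[0,0,0]},{"delta_pos":[0,0,0.003],"dr":[0,0,0]},{"delta_pos":[0,0,0.003],"dr":[0,0,0]},{"delta_pos":[0,0,0.003],"dr":[0,0,0]},{"delta_pos":[0,0,0.003],"dr":[0,0,0]}]'
python3 -c "
from h import *
s=snap('wrist','w5');w=s['w']
for d in vision.outline_of('wrist','holder')[:4]:
    p=w[d['pixels']]; t=p[p[:,2]>np.nanpercentile(p[:,2],95)-.005]; print(d['p'],d['box'],np.nanpercentile(p[:,2],[50,95]),cv2.minAreaRect((t[:,:2]*1000).astype(np.float32)))"
```

```text
t: 13.1
ee_pos: [0.4782, -0.085, 0.0603]
eef_rot: [0.0, 0.729, 0.684, -0.0]
contact_force: [-6.6, 0.4, 18.5]
finger_gap: 0.0169
gripper_force: 62.2
0.72 [262.6, 186.4, 308.5, 336.5] [0.08889384 0.09026119] ((477.5699768066406, -86.35352325439453), (40.47325134277344, 18.920162200927734), 86.11415100097656)
```

View pics/w5.png

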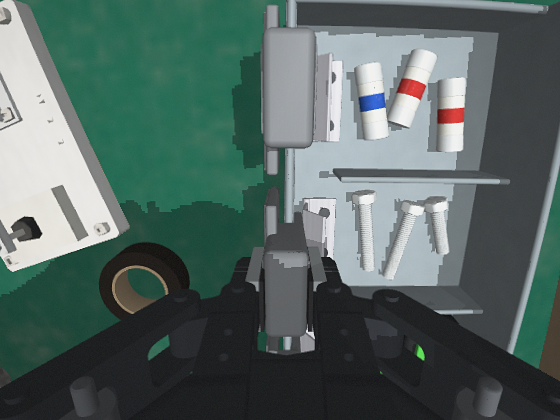

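The holder at (285,270) straddles the lip in line with fitted_b at (288,85). Its top is at 0.090 m, the same height as the fitted ones, and it is pressed down with about 18 N. Handing in.

```bash
python3 -c "
from workcell import ticket
print(ticket.sign_off())"
```

```text
the job is handed in; nothing more can be done
None
```

I handed the job in at about 13 s: the barcode was held in front of the reader for 1.4 s, and the holder sits home on the middle bay's lip, still gripped and pressed down with about 18 N; the hand-in returned no verdict.

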